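# Load the brass gate-key blank to the tip stop

## Robot

A 6-joint arm with a two-finger parallel gripper is mounted at the origin on the work surface. World frame = base frame: x ahead of the robot, y to its left, z up, the work surface at z = 0. Lengths are in m, angles in rad, forces in N, time in s.
With the tool pointing down it reaches from about 0.375 to 0.9 m from the base axis. Payload 3.1 kg.
Tool frame: the origin (TCP) lies on the centre line of the jaws, within the pads' length; the fingertips stand 19 mm ahead of it and the grasp point (between the pads) is the TCP; z points along the fingers, y is the line along which they close (so a half turn about z gives the same grasp; the last joint's range is limited). The gripper opens to 85 mm and grips with 20 to 120 N. Pads are 22 mm wide; open, the fingers measure 114 mm over their backs; the gripper's body (76 mm by 85 mm) begins 54 mm behind the grasp point. The pads swing forward as they close: fully open they stand 13 mm farther back than shut.
Start: joints at [-1.403, 0.527, 1.433, -0, 1.181, -0.178], TCP at [0.212, -0.588, 0.229] pointing down, gripper open.
Joint ranges: [-3.08, 3.08], [-0.75, 2.2], [0.22, 2.44], [-1.43, 4.57], [0, 2.65], [-2.85, 2.85]. Speed limits (rad/s): [2.79, 2.79, 3.14, 3.14, 3.14, 3.14].

## Interface

Orientations are given as a unit quaternion [x, y, z, w].
In Python, from station import manip, cams, sign_off gives the robot as it stands.
- The arm moves only by the tool carry_out, never from a script. Its argument "targets" is a list that holds one entry, the list of rows, each a list of 7 numbers: the shift along the tool's x, y, z in cm, then the turn, a rotation vector about the tool's x, y, z in degrees, then the finger opening in cm, from 0 to 8.54. A call has 1 to 12 rows; each row is the pose to reach, as a shift and turn from the pose commanded when the call began, along the tool's axes at that moment; what a row does not reach only later rows make up. A row lasts 1/12 s, in which the tool goes at most 41.7 mm and 7.16 degrees, less where a joint would pass 70% of its speed; a pose out of reach is approached as far as the arm can. A call with a gripper value outside its range is refused whole. The fingers move at their own pace and stop on an object; "force" is the grip in N (left out, the last holds). Time passes only in rows, so rows that repeat a pose let the fingers close. It gives the time, the measured TCP pose, the force, the opening and the grip force at its end, in the units of the state.
- manip.sense(): the state, without advancing time (a new reading comes with each control period).
- cams.snapshot(name): name is "scene" or "side" or "wrist"; returns the picture (480x640x3 uint8, red, green, blue); there is no depth.
- cams.camera_info(name): a dict with "K" (3x3 intrinsics, pixels), "T" (4x4, takes a point from camera to world coordinates). Camera axes: x right, y down, z forward; pixel columns grow to the right and rows downward; lengths in m; the calibration is good to about 2 mm. A picture is of the moment at which its call begins: read the wrist's pose just before it. camera_info takes no time and is no camera call; for the wrist camera it gives the pose at the moment of the call.
- sign_off(): hands the job in; it is judged then, once.
The state is a dict: "t": time; "q": joint angles; "qd": joint speeds; "tau": joint torques, N m; "tcp_pos": TCP position; "tool_rot": TCP orientation; "force": force on the tool from outside, world axes, zero at the start; "ft_torque": the same for the moment, N m; "finger_gap": opening from 0.0 (shut) to 1.0 (fully open); "gripper_force": force on a finger pad.
Only numpy, scipy, OpenCV 4.12 (cv2) and the standard library are available. Lean on these libraries where they do the work, as an engineer would, in place of code of your own. Each camera call takes 0.05 s, during which the arm holds its last target. There are 200 camera calls.

## Task

Find the long brass key blank with the round bow in the blue stock bin (a rubber heel is lying on it), and load it into the key machine's grey cradle: flat in the channel, blade first under the green hood, pushed on gently until you feel its tip press the hidden sprung stop with about 5 N, well short of ramming the stop solid. Let go and leave the blank lying there with its tip still touching the stop. Everything else from the bin must be left inside the bin, and do not shift the glue bottle.

Things in the scene. Friction and masses are not known exactly. Their poses are not given: they have to be found in the camera images.
- blank: The target: flat brass gate-key blank, 8 mm thick, 129 mm long, 150 g. Round bow (diameter 34 mm) at the -x end, centred at x = -47.5 mm; straight blade 14 mm wide from the bow to the tip at x = +64.5 mm. Origin: mid-length, on its underside; x along the blade to the tip, z up. Centre of mass near x = -10 mm. Starts flat on the bin floor with the black heel on its bow.
- tip (a point): Centre of the blank's tip face, at (64.5, 0, 4) mm in the frame of blank.
- bin: Blue open plastic bin, fixed, 245 mm (x) by 330 mm (y) outside, 45 mm high, walls and floor 5 mm thick. Origin: centre of its underside; z up.
- heel: Black rubber shoe heel, 56 mm (x) by 50 mm (y; 40 mm at the narrow -x end) by 20 mm thick, 60 g. Origin: centre of its underside. Starts flat on top of the target blank's bow. May be moved about, but must finish in the bin.
- heel_brown: Brown heel of the same shape and size, same origin and axes, flat on the bin floor in the strip towards the bin's +x wall. Must stay in the bin.
- steel_a: All-steel grey key blank. Same shape and size as blank, same origin and axes. Lies in the bin; must stay in the bin.
- steel_b: Another all-steel grey key blank. Same shape and size as blank, same origin and axes. Lies in the bin; must stay in the bin.
- black_bow: Steel key blank with a black bow. Same shape and size as blank, same origin and axes. Lies in the bin; must stay in the bin.
- short_brass: Short brass blank with a square bow: 70 mm long (x, -35 to +35), bow 26 mm square at -x, blade 10 mm wide, 8 mm thick. Origin: middle of its length, underside. Lies across the bin in the strip towards the +x wall. Must stay in the bin.
- cradle: Fixed grey loading cradle of the key machine: block with x from -90 to +175 mm, y +-60 mm, flat top 50 mm above its underside. Origin on the underside, z up. Two rails on top, 12 mm high, form a straight channel 20 mm wide along x at y = 0, from x = 40 to 170 mm. The top is bare from x = -90 to 15 mm. The blank's bow is wider than the channel and stays outside it.
- mouth (a point): Mouth of the channel, on the cradle's top face at (40, 0, 50) mm in the frame of cradle. Two flared guides, 12 mm high, lead into it, about 40 mm apart at x = 15 mm. A green hood covers the channel from x = 75 to 175 mm (roof underside 36 mm, top 44 mm above the top face; 92 mm wide; closed at the back). Sliding the blank along takes 1 to 2 N.
- stop: Fixed mount of the hidden stop, at (150, 0, 50) mm in the cradle's frame. The pin that the tip meets is reset each time, its face anywhere from x = 75 to 110 mm in the cradle's frame. Its spring gives 0.5 N at first touch, 0.8 N more per mm, solid after 8 mm (7 N); when let go it eases the blank back a few mm until friction holds it, still touching. Delicate: stay under 10 N; 15 N spoils it.
- glue: White glue bottle with a red cap, diameter 56 mm, 150 mm high, standing loose at the far side of the table. Origin: centre of its underside.
Things that resemble listed ones, but are neither listed nor needed, are in the scene too. What is shaped like the heel but orange or pink is not meant.

How it is judged:
On the way, in this order (a step that is already met when the one before it is completed fails the run):
1. the brass blank is lifted clear of the bin (z of blank in the frame of bin above 0.055 m), for 0.1 s.
2. lying in the cradle's channel, the blank is pressed against the hidden stop with more than 2 N (contact force between blank and stop above 2 N and z of blank in the frame of cradle between 0.046 and 0.054 m and y of blank in the frame of cradle between -0.008 and 0.008 m and angle between the x axis of blank and the x axis of cradle, either way round below 0.12 rad and angle between blank's own z axis and vertical below 0.1 rad and x of tip in the frame of cradle above 0.075 m), for 0.2 s.
At the end, for the whole second after the job is handed in: The brass blank lies flat at rest in the channel (within 8 mm of its centre line, 0.12 rad, height within 4 mm), tip past the hood's edge and touching the stop (over 0.1 N); all other blanks and both heels lie inside the bin walls, origins under 50 mm above its underside (z of blank in the frame of cradle between 0.046 and 0.054 m and y of blank in the frame of cradle between -0.008 and 0.008 m and angle between the x axis of blank and the x axis of cradle, either way round below 0.12 rad and angle between blank's own z axis and vertical below 0.1 rad and x of tip in the frame of cradle above 0.075 m and contact force between blank and stop above 0.1 N and linear speed of blank below 0.02 m/s and x of steel_a in the frame of bin between -0.12 and 0.12 m and y of steel_a in the frame of bin between -0.162 and 0.162 m and z of each of steel_a, steel_b, black_bow, short_brass, heel, heel_brown in the frame of bin below 0.05 m and x of steel_b in the frame of bin between -0.12 and 0.12 m and y of steel_b in the frame of bin between -0.162 and 0.162 m and x of black_bow in the frame of bin between -0.12 and 0.12 m and y of black_bow in the frame of bin between -0.162 and 0.162 m and x of short_brass in the frame of bin between -0.12 and 0.12 m and y of short_brass in the frame of bin between -0.162 and 0.162 m and x of heel in the frame of bin between -0.12 and 0.12 m and y of heel in the frame of bin between -0.162 and 0.162 m and x of heel_brown in the frame of bin between -0.12 and 0.12 m and y of heel_brown in the frame of bin between -0.162 and 0.162 m).
It fails at once if the stop is rammed: more than 15 N between blank and stop (contact force between blank and stop above 15 N).
It fails at once if the glue bottle is shifted by more than 30 mm (distance of glue from where it was at the start of the episode above 0.03 m).
It also fails if it takes over 72 s, if anything falls off the work surface, if the arm or the gripper's body presses on something with over 40 N, if the wrist force passes 120 N, or if a joint passes its speed limit or range.

## Working session

There is one attempt and no reset: what is moved stays moved. The work goes in short steps, Python scripts to look and compute and a tool call to move; the robot and the scene stay as the last step left them, time stands still between calls to the robot, and variables do not carry over. Pictures are saved under pics/ and viewed, at most 10 in all, crops included, and the job is handed in when it is done.

Besides the shell and the picture viewer there is one more tool, called by a JSON object that holds its "op" and its "data". carry_out: Moves the arm, as the interface text tells. Its arguments: {"type":"object","properties":{"targets":{"type":"array"},"force":{"type":"number"}},"required":["targets"]}

```bash
ls; mkdir -p pics; cat > h.py <<'E'
import numpy as np, cv2, json
from station import manip, cams, sign_off
from scipy.spatial.transform import Rotation as R
def snap(cam,name,crop=None,s=1):
    im=cams.snapshot(cam); cv2.imwrite(f'pics/{name}_full.png',im[:,:,::-1])
    return im
def proj(cam,P):
    c=cams.camera_info(cam);T=np.linalg.inv(c['T']);p=(T[:3,:3]@np.asarray(P,float).T).T+T[:3,3];q=(c['K']@p.T).T
    return q[:,:2]/q[:,2:]
def unproj(c,uv,z):
    d=c['T'][:3,:3]@np.linalg.solve(c['K'],[uv[0],uv[1],1.]);o=c['T'][:3,3]
    return o+d*(z-o[2])/d[2]
E
python3 - <<'E'
from h import *
for n in ['scene','side','wrist']:
    c=cams.camera_info(n);print(n,c['K'][0,0],c['T'].round(3).tolist())
a=snap('scene','s0');b=snap('wrist','w0')
s=manip.sense();print({k:np.round(v,3).tolist() for k,v in s.items()})
E
```

```text
pics
scene 544.4292311074478 [[0.626, 0.542, -0.561, 1.068], [0.78, -0.447, 0.438, -0.416], [-0.013, -0.712, -0.702, 0.702], [0.0, 0.0, 0.0, 1.0]]
side 587.181150491675 [[0.943, -0.219, 0.25, 0.308], [-0.332, -0.608, 0.721, -0.726], [-0.006, -0.763, -0.646, 0.708], [0.0, 0.0, 0.0, 1.0]]
wrist 339.232469296224 [[0.338, -0.894, -0.296, 0.287], [-0.941, -0.322, -0.103, -0.559], [-0.003, 0.313, -0.95, 0.373], [0.0, 0.0, 0.0, 1.0]]
{'t': 0.1, 'q': [-1.404, 0.528, 1.434, 0.0, 1.181, -0.179], 'qd': [0.0, 0.0, -0.003, -0.003, 0.001, 0.0], 'tau': [-0.0, -44.33, -17.859, -0.0, 0.004, 0.0], 'tcp_pos': [0.212, -0.587, 0.228], 'tool_rot': [0.985, 0.172, 0.0, -0.001], 'force': [0.255, 0.028, -0.065], 'ft_torque': [0.025, 0.029, -0.025], 'gripper_force': 0.0, 'finger_gap': 1.003}
```

View pics/s0_full.png

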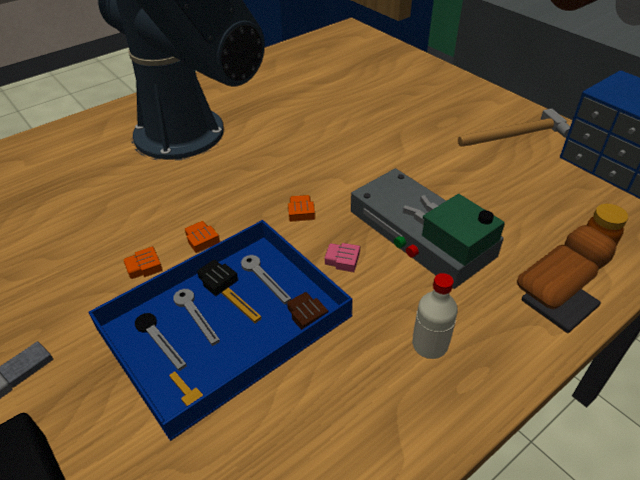

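```bash
python3 - <<'E'
from h import *
snap('side','d0')
E
```

```text
(no output)
```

View pics/d0_full.png

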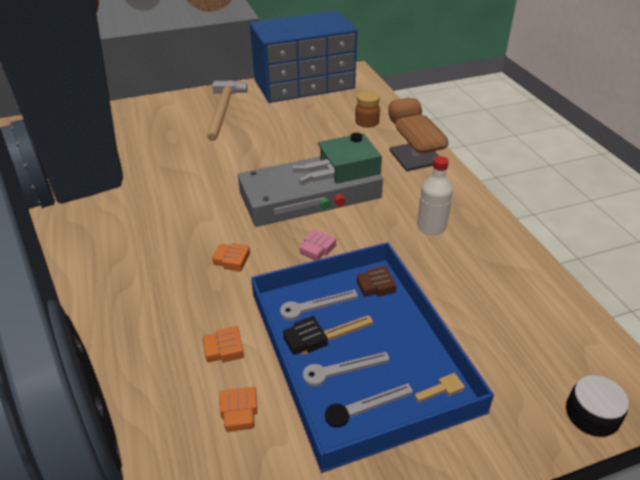

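The scene view (and the side view) shows the blue bin. The brass blade runs from the black heel at about (217,275) to a tip at (258,320). The brown heel is at (307,310), the cradle at (430,225) with its green hood, and the glue at (434,325). I'll enlarge for measurement.

```bash
python3 - <<'E'
import cv2,numpy as np
a=cv2.imread('pics/s0_full.png');b=cv2.imread('pics/d0_full.png')
def crop(im,x,y,w,h,s):
    c=cv2.resize(im[y:y+h,x:x+w],None,fx=s,fy=s,interpolation=cv2.INTER_CUBIC)
    for u in range(x-x%10+10,x+w,10):
        L=12 if u%50==0 else 5; cv2.line(c,((u-x)*s,0),((u-x)*s,L),(255,255,255),1)
        if u%50==0: cv2.putText(c,str(u),((u-x)*s+2,12),0,.4,(255,255,255),1)
    for v in range(y-y%10+10,y+h,10):
        L=12 if v%50==0 else 5; cv2.line(c,(0,(v-y)*s),(L,(v-y)*s),(255,255,255),1)
        if v%50==0: cv2.putText(c,str(v),(2,(v-y)*s-2),0,.4,(255,255,255),1)
    return c
cv2.imwrite('pics/A.png',np.hstack([crop(a,190,240,100,150,4),crop(b,270,270,100,150,4)]))
cv2.imwrite('pics/B.png',np.vstack([crop(a,340,160,180,130,4)[:300*2],]))
cv2.imwrite('pics/C.png',crop(b,230,120,160,110,5))
E
```

```text
(no output)
```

View pics/A.png

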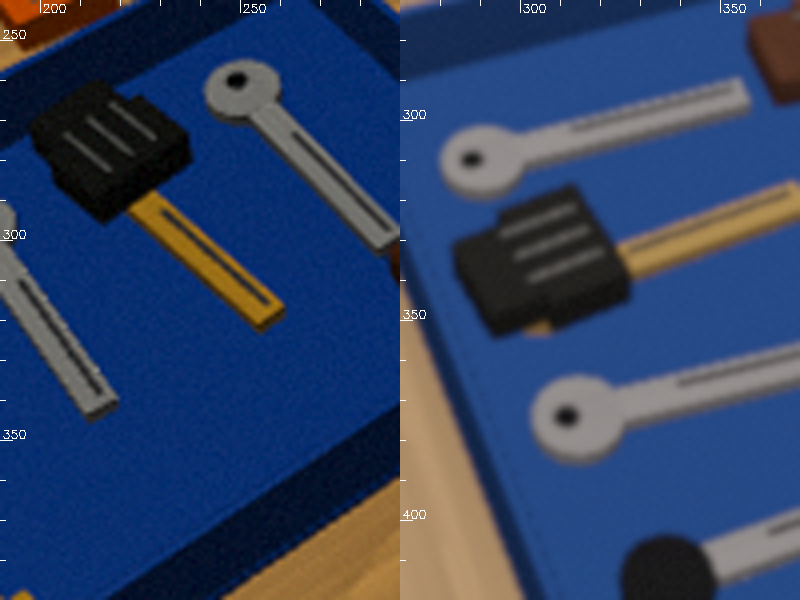

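View pics/B.png

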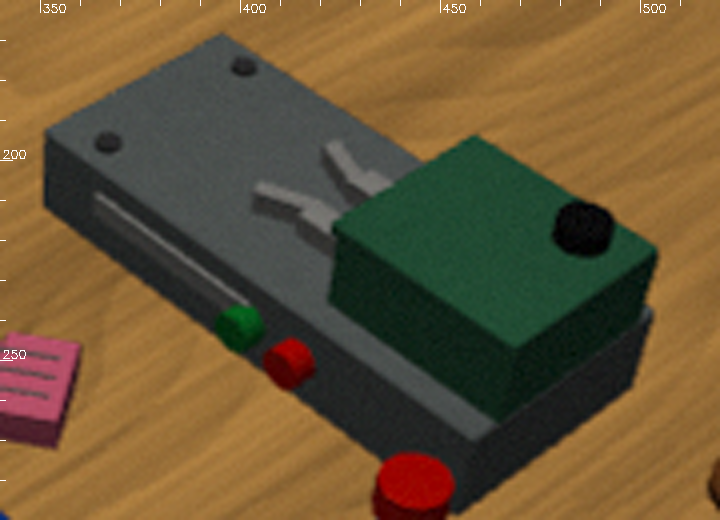

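View pics/C.png

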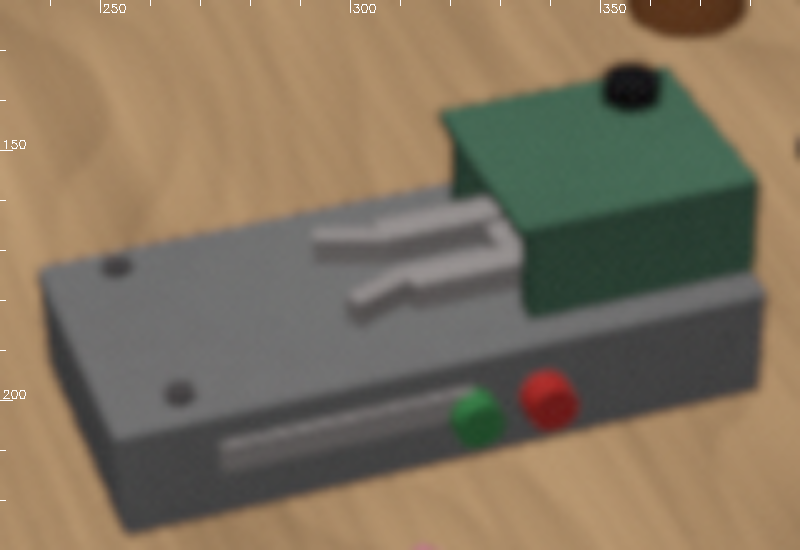

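The crops show the tip edge centre at scene (258.3,319), the blade at the heel edge at (225.5,290), and the heel top centre at about (217.5,276). The cradle's top corners in the scene view are (351,192.5), (395.5,169), (458,270) and (504,237.5). The flared guides open away from the hood.

```bash
cat >> h.py <<'E'
from scipy.optimize import least_squares
E
python3 - <<'E'
from h import *
S=cams.camera_info('scene');D=cams.camera_info('side')
p=lambda n,c,uv,z:print(n,unproj(c,uv,z)[:2].round(4))
p('tip S',S,(258.3,319),.013);p('tip D',D,(371,319),.013)
p('bl S',S,(225.5,290),.013);p('bl D',D,(326,334.5),.013)
for u in [(213.75,260.5),(237.5,275),(216.5,294),(197.5,271)]: p('heel S',S,u,.033)
for u in [(283.75,331),(314,316.5),(327.5,339),(293.75,351)]: p('heel D',D,u,.033)
obs=[(S,(351.25,192.5),(-.09,-.06)),(S,(395.5,168.75),(-.09,.06)),(S,(458,270),(.175,-.06)),(S,(503.75,237.5),(.175,.06)),
(D,(238,174),(-.09,.06)),(D,(253,208),(-.09,-.06)),(D,(382.6,178),(.175,-.06))]
for c,u,l in obs:p(l,c,u,.05)
P=np.array([unproj(c,u,.05)[:2] for c,u,l in obs]);L=np.array([l for *_,l in obs])
f=lambda v:(L@np.array([[np.cos(v[2]),np.sin(v[2])],[-np.sin(v[2]),np.cos(v[2])]])+v[:2]-P)
r=least_squares(lambda v:f(v).ravel(),[.6,.1,.1]);print(r.x,np.degrees(r.x[2]));print((f(r.x)*1e3).round(1))
E
```

```text
tip S [ 0.5823 -0.1666]
tip D [ 0.5798 -0.1689]
bl S [ 0.4969 -0.175 ]
bl D [ 0.503  -0.1745]
heel S [ 0.4435 -0.1624]
heel S [ 0.4979 -0.1491]
heel S [ 0.5115 -0.1977]
heel S [ 0.4473 -0.1962]
heel D [ 0.4404 -0.1628]
heel D [ 0.4921 -0.1508]
heel D [ 0.4966 -0.1991]
heel D [ 0.4433 -0.2035]
(-0.09, -0.06) [0.4702 0.1252]
(-0.09, 0.06) [0.4699 0.2418]
(0.175, -0.06) [0.7315 0.1279]
(0.175, 0.06) [0.7304 0.2468]
(-0.09, 0.06) [0.4665 0.2398]
(-0.09, -0.06) [0.4673 0.1227]
(0.175, -0.06) [0.7295 0.1297]
[0.55702589 0.18443137 0.01797579] 1.0299367351744968
[[-2.1 -2.4]
 [-4.   1. ]
 [ 1.6 -0.3]
 [ 0.5  0.8]
 [-0.6  3. ]
 [ 0.9  0.1]
 [ 3.6 -2.2]]
```

```bash
cat >> h.py <<'E'
def go(xyz,yaw):
    s=manip.sense();r=R.from_quat(s['tool_rot']);x=r.as_matrix()[:,0];y0=np.degrees(np.arctan2(x[1],x[0]))
    d=r.inv().apply(np.array(xyz)-s['tcp_pos'])*100
    print('t',round(s['t'],2),'pos',s['tcp_pos'].round(4),'yaw',round(y0,2),'tilt',r.as_matrix()[:2,2].round(4),'F',s['force'].round(2),'gap',round(s['finger_gap'],3),'| shift cm',d.round(2),'turn z',round(-(yaw-y0),2),'dist mm',round(np.linalg.norm(d)*10))
E
python3 - <<'E'
from h import *
S=cams.camera_info('scene');D=cams.camera_info('side')
p=lambda n,c,uv,z:print(n,unproj(c,uv,z)[:2].round(4))
for u in [(263,222),(92,313),(170,437),(352,300)]: p('bin',S,u,.045)
p('brown',S,(307,307),.025);p('brown near edge',S,(296,321),.025)
p('short bow',S,(190,397),.013);p('short end',S,(175,374),.013)
p('steelA bow',S,(250.5,262.5),.013);p('A tip',S,(287,300),.013)
p('steelB bow',S,(184,297),.013);p('B tip',S,(214,342),.013);p('glue',S,(432,352),0)
go([.469,-.177,.10],5)
E
```

```text
bin [ 0.4276 -0.0483]
bin [ 0.4326 -0.3702]
bin [ 0.6903 -0.3713]
bin [ 0.6668 -0.0439]
brown [ 0.6201 -0.0974]
brown near edge [ 0.6313 -0.1277]
short bow [ 0.636  -0.3191]
short end [ 0.5889 -0.3177]
steelA bow [ 0.4702 -0.1074]
A tip [ 0.5797 -0.1081]
steelB bow [ 0.4662 -0.2362]
B tip [ 0.576  -0.2442]
glue [0.7946 0.0085]
t 0.15 pos [ 0.2118 -0.5874  0.2279] yaw 19.81 tilt [-0.0003  0.0017] F [ 0.17 -0.75  0.08] gap 1.001 | shift cm [ 38.11 -29.87  12.85] turn z 14.81 dist mm 501
```

{"op": "carry_out", "data": {"targets": [[[38.2,-29.9,12.8,0,0,14.8,6.8],[38.2,-29.9,12.8,0,0,14.8,6.8],[38.2,-29.9,12.8,0,0,14.8,6.8],[38.2,-29.9,12.8,0,0,14.8,6.8],[38.2,-29.9,12.8,0,0,14.8,6.8],[38.2,-29.9,12.8,0,0,14.8,6.8],[38.2,-29.9,12.8,0,0,14.8,6.8],[38.2,-29.9,12.8,0,0,14.8,6.8],[38.2,-29.9,12.8,0,0,14.8,6.8],[38.2,-29.9,12.8,0,0,14.8,6.8],[38.2,-29.9,12.8,0,0,14.8,6.8],[38.2,-29.9,12.8,0,0,14.8,6.8]]], "force": 30}}

```text
t: 1.15
tcp_pos: [0.4698, -0.1769, 0.1005]
tool_rot: [0.999, 0.044, -0.0, -0.0]
force: [1.0, -0.5, 0.8]
finger_gap: 0.794
gripper_force: 0.0
```

{"op": "carry_out", "data": {"targets": [[[0,0,0,0,0,0,6.8],[0,0,0,0,0,0,6.8]]]}}

```text
t: 1.32
tcp_pos: [0.4694, -0.1761, 0.1003]
tool_rot: [0.999, 0.046, -0.001, -0.001]
force: [-0.8, 0.7, 0.4]
finger_gap: 0.798
gripper_force: 0.0
```

```bash
python3 - <<'E'
from h import *
go([.471,-.177,.031],5)
w=snap('wrist','w1');d=cams.snapshot('side')
np.save('w1K.npy',cams.camera_info('wrist')['T'])
cv2.imwrite('pics/w1b.png',cv2.resize(np.hstack([w,d])[:,:,::-1],(800,300),interpolation=cv2.INTER_AREA))
E
```

```text
t 1.32 pos [ 0.4694 -0.1761  0.1003] yaw 5.32 tilt [-0.0017  0.001 ] F [-0.75  0.7   0.4 ] gap 0.798 | shift cm [0.17 0.11 6.93] turn z 0.32 dist mm 69
```

View pics/w1b.png

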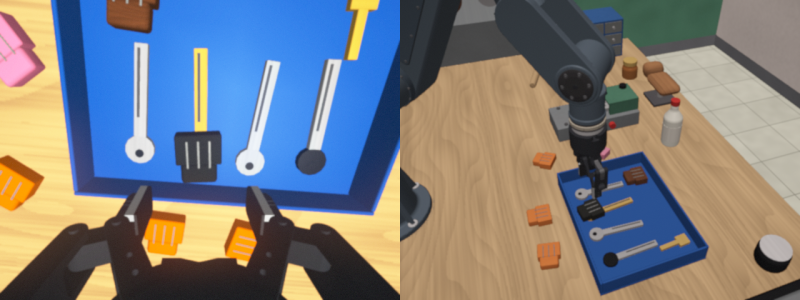

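The wrist view confirms the layout. The heel centre is at about full-size (317,250), and the brass blade runs upright from (320,208) to its tip at (321,77). The fingers flank the heel symmetrically.

```bash
python3 - <<'E'
from h import *
c=cams.camera_info('wrist')
for n,u,z in [('tip',(321,77),.013),('base',(321,208),.013),('heelL',(281,247),.033),('heelR',(353,247),.033),('heel top',(317,208),.033),('heel bottom',(317,291),.033)]: print(n,unproj(c,u,z)[:2].round(4))
a=unproj(c,(321,77),.013)-unproj(c,(321,208),.013);print(np.degrees(np.arctan2(a[1],a[0])))
E
```

```text
tip [ 0.5792 -0.1697]
base [ 0.4957 -0.1772]
heelL [ 0.4714 -0.1524]
heelR [ 0.4756 -0.2004]
heel top [ 0.5001 -0.1741]
heel bottom [ 0.4411 -0.1792]
5.127330200791079
```

{"op": "carry_out", "data": {"targets": [[[0.2,0.1,3.5,0,0,0.3,6.8],[0.2,0.1,5.9,0,0,0.3,6.8],[0.2,0.1,6.9,0,0,0.3,6.8],[0.2,0.1,6.9,0,0,0.3,4.5],[0.2,0.1,6.9,0,0,0.3,4.5],[0.2,0.1,6.9,0,0,0.3,4.5],[0.2,0.1,6.9,0,0,0.3,4.5]]], "force": 30}}

```text
t: 2.0
tcp_pos: [0.4717, -0.1803, 0.0333]
tool_rot: [0.999, 0.041, 0.001, 0.001]
force: [0.1, -0.2, -0.6]
finger_gap: 0.524
gripper_force: 0.0
```

{"op": "carry_out", "data": {"targets": [[[0,0,0,0,0,0,3.5],[0,0,0,0,0,0,3.5],[0,0,0,0,0,0,3.5]]], "force": 30}}

```text
t: 2.25
tcp_pos: [0.4714, -0.1795, 0.0327]
tool_rot: [0.999, 0.041, 0.001, 0.0]
force: [-0.6, 0.7, -0.2]
finger_gap: 0.411
gripper_force: 0.0
```

```bash
python3 - <<'E'
from h import *
go([.471,-.177,.031],5)
w=snap('wrist','w2')
E
```

```text
t 2.25 pos [ 0.4714 -0.1795  0.0327] yaw 4.72 tilt [ 0.001  -0.0007] F [-0.61  0.68 -0.24] gap 0.411 | shift cm [-0.02 -0.26  0.17] turn z -0.28 dist mm 3
```

View pics/w2_full.png

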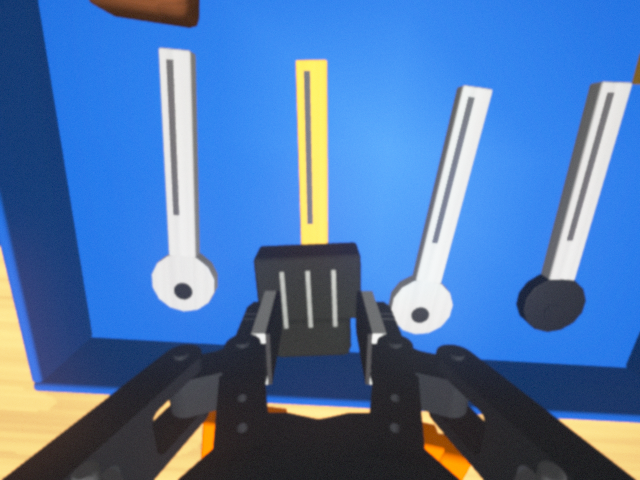

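The fingertips, at about (270,292) and (362,292), seem to have closed above the heel. The heel is undisturbed at (308,298).

```bash
python3 - <<'E'
from h import *
s=manip.sense();r=R.from_quat(s['tool_rot'])
for dz in [0,.006,.012,.019]:
  for x in (-.011,.011):
    P=s['tcp_pos']+r.apply([[x,-.0175,dz],[x,.0175,dz]]); print(dz,x,P[0,2].round(4),proj('wrist',P).round(0).tolist())
c=cams.camera_info('wrist')
for u in [(256,262),(360,260),(275,355),(350,353)]: print(unproj(c,u,.033)[:2].round(4))
E
```

```text
0 -0.011 0.0325 [[285.0, 323.0], [356.0, 323.0]]
0 0.011 0.0325 [[284.0, 282.0], [358.0, 282.0]]
0.006 -0.011 0.0265 [[286.0, 317.0], [355.0, 317.0]]
0.006 0.011 0.0265 [[285.0, 277.0], [357.0, 277.0]]
0.012 -0.011 0.0205 [[287.0, 311.0], [354.0, 311.0]]
0.012 0.011 0.0205 [[286.0, 272.0], [355.0, 272.0]]
0.019 -0.011 0.0135 [[289.0, 304.0], [353.0, 304.0]]
0.019 0.011 0.0135 [[287.0, 267.0], [354.0, 267.0]]
[ 0.4904 -0.1478]
[ 0.4953 -0.1955]
[ 0.4403 -0.1586]
[ 0.4446 -0.1965]
```

{"op": "carry_out", "data": {"targets": [[[0,-0.2,0,0,0,0,6.2],[0,-0.2,0,0,0,0,6.2],[0,-0.2,0,0,0,0,6.2],[0,-0.2,0.4,0,0,0,6.2],[0,-0.2,0.7,0,0,0,6.2],[0,-0.2,0.9,0,0,0,6.2],[0,-0.2,0.9,0,0,0,6.2]]]}}

```text
t: 2.88
tcp_pos: [0.4706, -0.1772, 0.0224]
tool_rot: [0.999, 0.041, -0.001, -0.0]
force: [0.1, 0.0, -0.1]
finger_gap: 0.726
gripper_force: 0.0
```

{"op": "carry_out", "data": {"targets": [[[0,0,0,0,0,0,4.0],[0,0,0,0,0,0,4.0],[0,0,0,0,0,0,4.0]]], "force": 30}}

```text
t: 3.13
tcp_pos: [0.471, -0.1775, 0.0231]
tool_rot: [0.999, 0.041, 0.0, 0.0]
force: [-0.0, 1.0, -0.1]
finger_gap: 0.573
gripper_force: 31.0
```

{"op": "carry_out", "data": {"targets": [[[0,0,-2,0,0,0,4.0],[0,0,-4,0,0,0,4.0],[4,0.9,-4,0,0,0,4.0],[8,1.8,-4,0,0,0,4.0],[12,2.7,-4,0,0,0,4.0],[15.8,3.5,-4,0,0,0,4.0],[15.8,3.5,-4,0,0,0,4.0],[15.8,3.5,-1.5,0,0,0,4.0],[15.8,3.5,0.0,0,0,0,4.0],[15.8,3.5,0.6,0,0,0,4.0],[15.8,3.5,0.6,0,0,0,4.0]]]}}

```text
t: 4.05
tcp_pos: [0.6328, -0.2017, 0.023]
tool_rot: [0.999, 0.041, 0.002, 0.002]
force: [-6.9, -1.9, 27.2]
finger_gap: 0.573
gripper_force: 60.3
```

```bash
python3 - <<'E'
from h import *
go([.632,-.20,.015],5)
E
```

```text
t 4.05 pos [ 0.6328 -0.2017  0.023 ] yaw 4.72 tilt [ 0.004  -0.0043] F [-6.93 -1.91 27.16] gap 0.573 | shift cm [-0.07 -0.18  0.79] turn z -0.28 dist mm 8
```

{"op": "carry_out", "data": {"targets": [[[0,0,-0.5,0,0,0,4.0],[0,0,-0.5,0,0,0,6.4],[0,0,-0.5,0,0,0,6.4],[0,0,-0.5,0,0,0,6.4],[0,0,-3,0,0,0,6.4],[-4,-0.9,-7,0,0,0,6.4],[-8,-1.8,-10,0,0,0,6.4],[-12,-2.7,-10,0,0,0,6.4],[-12,-2.7,-10,0,0,0,3.0],[-12,-2.7,-10,0,0,0,3.0],[-12,-2.7,-10,0,0,0,3.0]]]}}

```text
t: 4.97
tcp_pos: [0.5086, -0.182, 0.1169]
tool_rot: [0.999, 0.041, -0.0, -0.0]
force: [0.2, 0.1, -0.3]
finger_gap: 0.353
gripper_force: 0.0
```

```bash
python3 - <<'E'
from h import *
go([.5,-.175,.04],5)
w=snap('wrist','w3')
print(proj('wrist',[[.5792,-.1697,.013],[.469,-.177,.013]]))
E
```

```text
t 4.97 pos [ 0.5086 -0.182   0.1169] yaw 4.67 tilt [-0.0006  0.0005] F [ 0.2   0.08 -0.31] gap 0.353 | shift cm [-0.8  -0.76  7.69] turn z -0.33 dist mm 78
[[309.99472186 143.15364375]
 [309.03262817 284.81842639]]
```

View pics/w3_full.png

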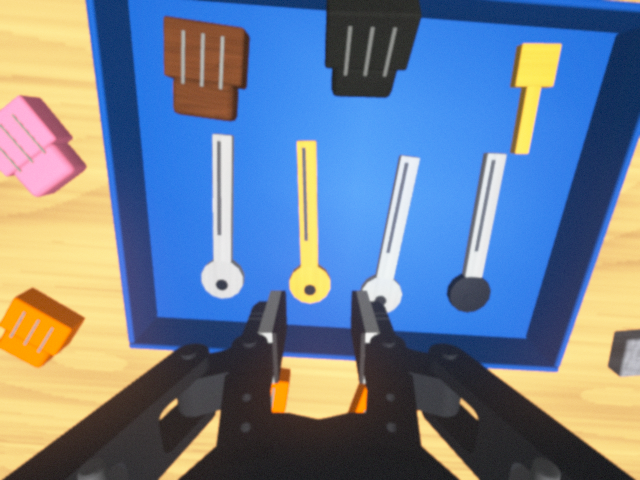

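The heel is off the blank: the bow is at (310,284) and the tip at (307,141). The heel now sits near the +x wall at (370,45), so I need to check whether it leans on the wall.

```bash
python3 - <<'E'
from h import *
c=cams.camera_info('wrist')
def p(n,u,z):print(n,unproj(c,u,z)[:2].round(4))
for z in (.025,.035): p('heel narrow end %g'%z,(362,95),z);p('step',(403,68),z)
p('brown narrow',(206,117),.025);p('brown wide',(207,20),.025)
p('wall +x rim inner R',(612,32),.045);p('wall +x floor R',(590,46),.005);p('rim outer',(625,10),.045)
p('tip',(307,141),.013);p('bow',(310,284),.013);p('hole',(310,290),.013)
d=cams.snapshot('side');s=cams.snapshot('scene')
def ph(cam,P):return proj(cam,P).round(0).tolist()
for cam,im in(('side',d),('scene',s)):
    u=np.round(proj(cam,[[.634,-.2,.025]])[0]).astype(int);print(cam,u)
    k=im[u[1]-37:u[1]+38,u[0]-50:u[0]+50][:,:,::-1]
    cv2.imwrite(f'pics/k_{cam}.png',cv2.resize(k,(400,300),interpolation=cv2.INTER_CUBIC))
cv2.imwrite('pics/k.png',np.hstack([cv2.imread('pics/k_side.png'),cv2.imread('pics/k_scene.png')]))
E
```

```text
heel narrow end 0.025 [ 0.6123 -0.2013]
step [ 0.63   -0.2252]
heel narrow end 0.035 [ 0.6114 -0.2001]
step [ 0.6283 -0.223 ]
brown narrow [ 0.5907 -0.1005]
brown wide [ 0.6465 -0.1023]
wall +x rim inner R [ 0.6542 -0.335 ]
wall +x floor R [ 0.6568 -0.3526]
rim outer [ 0.6651 -0.3384]
tip [ 0.5805 -0.1675]
bow [ 0.4698 -0.1777]
hole [ 0.4644 -0.1781]
side [412 319]
scene [258 347]
```

View pics/k.png

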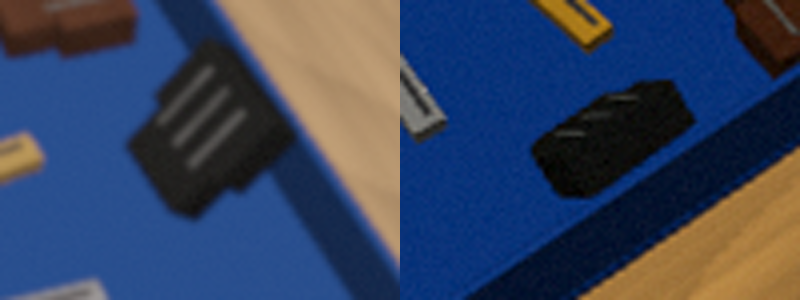

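The heel leans against the +x wall's inner side with its origin well inside the bin, which is acceptable. Next is the blank, grasped at blade x = -15 mm, world (0.501,-0.175).

{"op": "carry_out", "data": {"targets": [[[-0.7,-0.7,3,0,0,-0.5,3.0],[-0.7,-0.7,6,0,0,-0.5,3.0],[-0.7,-0.7,8.2,0,0,-0.5,3.0],[-0.7,-0.7,8.9,0,0,-0.5,3.0],[-0.7,-0.7,8.9,0,0,-0.5,3.0]]]}}

```text
t: 5.53
tcp_pos: [0.5015, -0.1753, 0.0256]
tool_rot: [0.999, 0.046, -0.002, -0.001]
force: [0.3, -0.1, 0.6]
finger_gap: 0.349
gripper_force: 0.0
```

{"op": "carry_out", "data": {"targets": [[[0,0,0.2,0,0,0,2.2],[0,0,0.2,0,0,0,2.2],[0,0,0.2,0,0,0,2.2]]]}}

```text
t: 5.78
tcp_pos: [0.503, -0.1764, 0.0271]
tool_rot: [0.999, 0.046, 0.001, 0.001]
force: [-0.4, -0.6, 0.2]
finger_gap: 0.256
gripper_force: 0.0
```

```bash
python3 - <<'E'
from h import *
go([.5014,-.1748,.022],5.2)
w=snap('wrist','w4')
E
```

```text
t 5.78 pos [ 0.503  -0.1764  0.0271] yaw 5.22 tilt [ 0.0022 -0.0013] F [-0.41 -0.64  0.19] gap 0.256 | shift cm [-0.14 -0.17  0.51] turn z 0.02 dist mm 6
```

{"op": "carry_out", "data": {"targets": [[[-0.1,-0.1,0.2,0,0,0,2.2],[-0.1,-0.1,0.3,0,0,0,2.2],[-0.1,-0.1,0.3,0,0,0,2.2]]]}}

```text
t: 6.08
tcp_pos: [0.5008, -0.1749, 0.0233]
tool_rot: [0.999, 0.045, 0.0, 0.0]
force: [-0.2, 0.6, -0.1]
finger_gap: 0.256
gripper_force: 0.0
```

{"op": "carry_out", "data": {"targets": [[[0,0,0.2,0,0,0,2.2],[0,0,0.3,0,0,0,2.2],[0,0,0.3,0,0,0,2.2]]]}}

```text
t: 6.33
tcp_pos: [0.5007, -0.1749, 0.0198]
tool_rot: [0.999, 0.045, -0.0, -0.0]
force: [0.3, -0.6, -0.4]
finger_gap: 0.262
gripper_force: 0.0
```

{"op": "carry_out", "data": {"targets": [[[0,0,0,0,0,0,1.0],[0,0,0,0,0,0,1.0],[0,0,0,0,0,0,1.0],[0,0,0,0,0,0,1.0]]], "force": 40}}

```text
t: 6.67
tcp_pos: [0.5009, -0.175, 0.02]
tool_rot: [0.999, 0.045, 0.0, -0.0]
force: [-0.2, -0.3, -0.2]
finger_gap: 0.116
gripper_force: 0.0
```

{"op": "carry_out", "data": {"targets": [[[0,0,0,0,0,0,2.2],[0,0,0,0,0,0,2.2],[0,0,0.3,0,0,0,2.2],[0,0,0.5,0,0,0,2.2],[0,0,0.5,0,0,0,2.2]]]}}

```text
t: 7.08
tcp_pos: [0.5005, -0.1748, 0.0146]
tool_rot: [0.999, 0.045, -0.0, -0.0]
force: [0.0, 0.5, -0.1]
finger_gap: 0.255
gripper_force: 0.0
```

{"op": "carry_out", "data": {"targets": [[[0,0,0.2,0,0,0,2.2],[0,0,0.3,0,0,0,2.2],[0,0,0.3,0,0,0,2.2]]]}}

```text
t: 7.33
tcp_pos: [0.5007, -0.1749, 0.0117]
tool_rot: [0.999, 0.045, -0.0, -0.0]
force: [-0.4, 0.1, -1.1]
finger_gap: 0.263
gripper_force: 0.0
```

{"op": "carry_out", "data": {"targets": [[[0,0,0,0,0,0,1.0],[0,0,0,0,0,0,1.0],[0,0,0,0,0,0,1.0],[0,0,0,0,0,0,1.0]]], "force": 40}}

```text
t: 7.67
tcp_pos: [0.5009, -0.175, 0.0121]
tool_rot: [0.999, 0.045, 0.0, 0.0]
force: [0.1, -0.4, 0.7]
finger_gap: 0.118
gripper_force: 0.0
```

{"op": "carry_out", "data": {"targets": [[[0,0,0.1,0,0,0,1.0],[0,0,0.2,0,0,0,1.0],[0,0,0.3,0,0,0,1.0],[0,0,0.3,0,0,0,1.0]]]}}

```text
t: 8.0
tcp_pos: [0.501, -0.175, 0.0105]
tool_rot: [0.999, 0.046, 0.0, 0.0]
force: [-1.2, 1.2, 12.1]
finger_gap: 0.116
gripper_force: 6.1
```

```bash
python3 - <<'E'
from h import *
go([.5,-.175,.01],5.2)
w=snap('wrist','w5');cam=snap('side','d5')
u=np.round(proj('side',[[.5,-.175,.03]])[0]).astype(int);print(u)
k=cv2.resize(cam[u[1]-60:u[1]+45,u[0]-50:u[0]+50][:,:,::-1],(400,420),interpolation=cv2.INTER_CUBIC)
k2=cv2.resize(w[180:480,180:466][:,:,::-1],(400,420),interpolation=cv2.INTER_CUBIC)
cv2.imwrite('pics/k5.png',np.hstack([k,k2]))
E
```

```text
t 8.0 pos [ 0.501  -0.175   0.0105] yaw 5.22 tilt [ 0.0007 -0.0005] F [-1.18  1.22 12.15] gap 0.116 | shift cm [-0.1  -0.01  0.05] turn z 0.02 dist mm 1
[324 328]
```

{"op": "carry_out", "data": {"targets": [[[0,0,-0.5,0,0,0,1.0],[0,0,-0.5,0,0,0,2.4],[0,0,-0.5,0,0,0,2.4],[0,0,-0.5,0,0,0,2.4],[0,0,0,0,0,0,2.4],[0,0,0.2,0,0,0,2.4],[0,0,0.2,0,0,0,2.4]]]}}

```text
t: 8.68
tcp_pos: [0.5003, -0.1747, 0.0061]
tool_rot: [0.999, 0.045, -0.001, -0.001]
force: [-0.3, 0.5, 1.2]
finger_gap: 0.281
gripper_force: 0.0
```

{"op": "carry_out", "data": {"targets": [[[0,0,0.2,0,0,0,2.4],[0,0,0.3,0,0,0,2.4],[0,0,0.3,0,0,0,2.4]]]}}

```text
t: 8.93
tcp_pos: [0.5007, -0.1749, 0.0037]
tool_rot: [0.999, 0.045, -0.0, -0.0]
force: [0.2, 0.2, -0.2]
finger_gap: 0.278
gripper_force: 0.0
```

No floor contact yet, so I'll close here.

{"op": "carry_out", "data": {"targets": [[[0,0,0,0,0,0,0.8],[0,0,0,0,0,0,0.8],[0,0,0,0,0,0,0.8],[0,0,0,0,0,0,0.8]]], "force": 60}}

```text
t: 9.27
tcp_pos: [0.5008, -0.175, 0.0042]
tool_rot: [0.999, 0.045, 0.0, 0.0]
force: [1.3, -0.6, 0.9]
finger_gap: 0.136
gripper_force: 59.1
```

{"op": "carry_out", "data": {"targets": [[[0,0,-2,0,0,0,0.8],[0,0,-5,0,0,0,0.8],[0,0,-8,0,0,0,0.8],[0,0,-10.5,0,0,0,0.8],[0,0,-10.5,0,0,0,0.8],[0,0,-10.5,0,0,0,0.8]]]}}

```text
t: 9.77
tcp_pos: [0.5016, -0.1754, 0.1102]
tool_rot: [0.999, 0.046, 0.001, 0.001]
force: [0.4, 0.0, -2.1]
finger_gap: 0.143
gripper_force: 58.9
```

```bash
python3 - <<'E'
from h import *
go([.537,.184,.085],1)
E
```

```text
t 9.77 pos [ 0.5016 -0.1754  0.1102] yaw 5.22 tilt [ 0.0028 -0.0017] F [ 0.43  0.   -2.12] gap 0.143 | shift cm [  6.79 -35.47   2.47] turn z 4.22 dist mm 362
```

{"op": "carry_out", "data": {"targets": [[[0.6,-3,0,0,0,1,0.8],[1.2,-6.5,0,0,0,2,0.8],[2,-10,0,0,0,3,0.8],[2.6,-13.5,0,0,0,4.2,0.8],[3.3,-17,0,0,0,4.2,0.8],[4,-20.5,0,0,0,4.2,0.8],[4.7,-24,0,0,0,4.2,0.8],[5.3,-27.5,0,0,0,4.2,0.8],[6,-31,0.5,0,0,4.2,0.8],[6.5,-33.5,1,0,0,4.2,0.8],[6.8,-35.4,1.5,0,0,4.2,0.8],[6.8,-35.4,1.5,0,0,4.2,0.8]]]}}

```text
t: 10.77
tcp_pos: [0.5344, 0.1872, 0.0911]
tool_rot: [1.0, 0.011, -0.002, -0.0]
force: [0.8, 1.0, -0.7]
finger_gap: 0.137
gripper_force: 59.0
```

```bash
python3 - <<'E'
from h import *
go([.537,.184,.0495],1)
w=snap('wrist','w6');s=snap('scene','s6')
s_=manip.sense();print(proj('wrist',s_['tcp_pos']+np.array([[.08,.0014,.009],[0,0,.009]])))
k=cv2.resize(s[150:280,340:470][:,:,::-1],(400,400),interpolation=cv2.INTER_CUBIC)
k2=cv2.resize(w[100:400,160:460][:,:,::-1],(400,400),interpolation=cv2.INTER_CUBIC)
cv2.imwrite('pics/k6.png',np.hstack([k,k2]))
E
```

```text
t 10.77 pos [0.5344 0.1872 0.0911] yaw 1.24 tilt [-0.0045  0.0005] F [ 0.83  1.   -0.73] gap 0.137 | shift cm [0.27 0.33 4.16] turn z 0.24 dist mm 42
[[321.86990864 128.46009254]
 [321.07549777 312.77901585]]
```

View pics/k6.png

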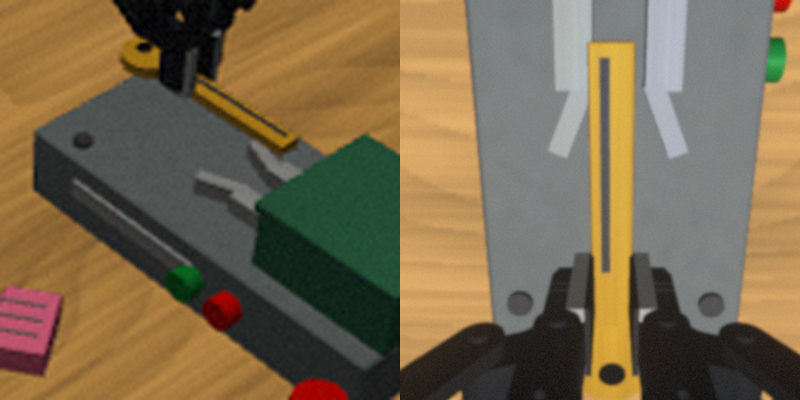

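The right (wrist) crop has the blade tip at full (318.3,132) and the bow hole at (319,380). The channel's inner edges at the mouth are at (300,169) and (344,169), and the screws are symmetric about u≈321.7. The blank is a few mm off the centre line.

```bash
python3 - <<'E'
from h import *
c=cams.camera_info('wrist');tcp=manip.sense()['tcp_pos']
p=lambda n,u,z:(print(n,unproj(c,u,z).round(4)),unproj(c,u,z))[1]
m=p('mouth',(322,169),.062);p('mouthL',(300.3,169),.062);p('mouthR',(343.8,169),.062);p('up',(321.6,101),.062)
sc=p('screws',(321.6,328.7),.05);p('guide ends',(320.5,216),.062);p('guide L',(280,217),.062);p('guide R',(366,217),.062)
zt=tcp[2]+.009
t=p('tip',(318.3,132),zt);b=p('hole',(319,380),zt);bb=p('base',(317.7,302),zt)
print('yaw blank',np.degrees(np.arctan2(*(t-bb)[1::-1])),np.degrees(np.arctan2(*(t-b)[1::-1])),'len',np.linalg.norm(t-b),'cradle yaw',np.degrees(np.arctan2(*(m-sc)[1::-1])))
print('tip-tcp',t-tcp)
E
```

```text
mouth [0.5948 0.1846 0.062 ]
mouthL [0.5946 0.1957 0.062 ]
mouthR [0.5951 0.1735 0.062 ]
up [0.627  0.1855 0.062 ]
screws [0.4929 0.1825 0.05  ]
guide ends [0.5702 0.1849 0.062 ]
guide L [0.5692 0.2065 0.062 ]
guide R [0.5701 0.1606 0.062 ]
tip [0.6134 0.1869 0.101 ]
hole [0.4971 0.1844 0.101 ]
base [0.5402 0.1858 0.101 ]
yaw blank 0.8587341860513822 1.2405811297807172 len 0.11632013768262704 cradle yaw 1.1968534574907899
tip-tcp [0.07868605 0.0027392  0.009     ]
```

{"op": "carry_out", "data": {"targets": [[[0.2,0.2,1,0,0,0,0.8],[0.2,0.2,2.3,0,0,0,0.8],[0.2,0.2,3.2,0,0,0,0.8],[0.2,0.2,3.6,0,0,0,0.8],[0.2,0.2,3.8,0,0,0,0.8],[0.2,0.2,3.8,0,0,0,0.8]]]}}

```text
t: 11.37
tcp_pos: [0.5386, 0.1811, 0.0561]
tool_rot: [1.0, 0.008, 0.0, -0.0]
force: [-1.1, 1.0, 4.0]
finger_gap: 0.138
gripper_force: 59.8
```

{"op": "carry_out", "data": {"targets": [[[0,0,0.1,0,0,0,0.8],[0,0,0.1,0,0,0,0.8]]]}}

```text
t: 11.53
tcp_pos: [0.5388, 0.1813, 0.0556]
tool_rot: [1.0, 0.009, 0.0, 0.0]
force: [-1.2, -1.8, 6.0]
finger_gap: 0.135
gripper_force: 59.9
```

```bash
cat >> h.py <<'E'
def brass(im):
    h=cv2.cvtColor(im,cv2.COLOR_RGB2HSV);return (h[...,0]>16)&(h[...,0]<32)&(h[...,1]>140)&(h[...,2]>70)
def rows(m,c0=250,c1=400,step=12):
    for v in range(90,420,step):
        u=np.where(m[v,c0:c1])[0]
        if len(u)>4: print(v,u.min()+c0,u.max()+c0,len(u))
E
python3 - <<'E'
from h import *
go([.538,.1823,.0495],1.2)
w=snap('wrist','w7');s=snap('scene','s7');d=snap('side','d7')
m=brass(w);rows(m);
v=np.where(m[:,310:330].sum(1)>8)[0];print('v',v[:3],v[-3:])
o=cv2.imread('pics/w6_full.png')[:,:,::-1];print('before');rows(brass(o),step=30)
tip=[.6165,.1850]
for z in (.050,.054,.058,.062,.07): print(z,'tip top proj',[proj(k,[[*tip,z]]).round(1).tolist() for k in('wrist','scene','side')])
for n,im in(('scene',s),('side',d)):
    mm=brass(im).astype(np.uint8);nn,l,st,ce=cv2.connectedComponentsWithStats(mm)
    for i in range(1,nn):
        if st[i,4]>60: 
            ys,xs=np.where(l==i);j=xs.argmax();print(n,st[i],'right end',xs[j],ys[j],'bottom',xs[ys.argmax()],ys.max())
E
```

```text
t 11.53 pos [0.5388 0.1813 0.0556] yaw 0.98 tilt [ 0.0009 -0.0002] F [-1.17 -1.85  5.98] gap 0.135 | shift cm [-0.08 -0.1   0.61] turn z -0.22 dist mm 6
138 303 338 36
150 303 337 26
162 303 337 27
174 303 336 26
186 303 336 26
198 303 336 26
210 303 336 26
222 303 335 25
234 304 335 24
246 304 334 24
258 304 334 24
270 304 334 24
282 304 333 23
294 304 333 23
306 304 332 29
318 305 332 28
330 305 332 28
342 305 332 28
354 304 333 30
366 304 333 30
378 303 334 16
390 305 332 28
v [130 131 132] [389 390 391]
before
150 302 335 25
180 302 334 25
210 303 334 24
240 303 333 23
270 304 333 23
300 304 332 22
330 305 332 28
360 304 333 30
390 296 341 46
0.05 tip top proj [[[315.8, 133.9]], [[430.1, 218.8]], [[318.7, 174.1]]]
0.054 tip top proj [[[315.8, 134.1]], [[430.4, 217.1]], [[318.7, 172.4]]]
0.058 tip top proj [[[315.7, 134.2]], [[430.7, 215.4]], [[318.7, 170.7]]]
0.062 tip top proj [[[315.6, 134.4]], [[431.0, 213.7]], [[318.7, 169.0]]]
0.07 tip top proj [[[315.4, 134.8]], [[431.6, 210.3]], [[318.6, 165.6]]]
scene [     0     18    640    462 148718] right end 639 199 bottom 65 479
scene [379 181  12  12 100] right end 390 185 bottom 383 192
scene [401 192  32  21 206] right end 432 209 bottom 424 212
scene [170 372  32  34 378] right end 201 393 bottom 186 405
side [358  99  20   8  95] right end 377 100 bottom 365 106
```

```bash
python3 - <<'E'
from h import *
c=cams.camera_info('wrist');f=c['K'][0,0];tcp=manip.sense()['tcp_pos']
T=c['T'];print('tcp in cam',(T[:3,:3].T@(tcp-T[:3,3])).round(4))
def edges(im,vs):
    # subpixel blade edges from saturation profile
    S=cv2.cvtColor(im,cv2.COLOR_RGB2HSV)[...,1].astype(float);out=[]
    for v in vs:
        r=S[v-2:v+3].mean(0);a=r[285:312];b=r[325:350]
        def cr(a,up):
            h=(a.max()+a.min())/2;i=np.where((a[1:]>=h)&(a[:-1]<h))[0][0] if up else np.where((a[1:]<h)&(a[:-1]>=h))[0][-1]
            return i+(h-a[i])/(a[i+1]-a[i])
        try: out.append((v,285+cr(a,1),325+cr(b,0)))
        except Exception: pass
    return out
for n in('w6','w7'):
    im=cv2.imread(f'pics/{n}_full.png')[:,:,::-1]
    for v,a,b in edges(im,range(140,340,30)):
        Z=f*.014/(b-a);P=T[:3,:3]@(np.linalg.solve(c['K'],[(a+b)/2,v,1])*Z)+T[:3,3]
        print(n,v,round(a,1),round(b,1),'w',round(b-a,2),'rel tcp mm',((P-tcp)*1e3).round(1))
E
```

```text
tcp in cam [0.0013 0.0305 0.1635]
w6 140 300.5 336.0 w 35.51 rel tcp mm [75.6  2.5  6.4]
w6 170 301.1 335.6 w 34.5 rel tcp mm [63.9  2.3  6.2]
w6 200 301.2 335.2 w 33.96 rel tcp mm [51.9  2.2  7.8]
w6 230 301.7 334.8 w 33.12 rel tcp mm [39.2  1.9  8.3]
w6 260 302.3 334.4 w 32.09 rel tcp mm [25.4  1.7  8. ]
w6 290 302.5 334.3 w 31.85 rel tcp mm [12.5  1.4 11.1]
w6 320 303.3 333.3 w 30.0 rel tcp mm [-5.   1.2  7.1]
w7 140 301.5 338.7 w 37.19 rel tcp mm [75.8  1.8 12.8]
w7 170 301.7 337.7 w 35.93 rel tcp mm [64.6  1.8 11.8]
w7 200 302.1 336.9 w 34.8 rel tcp mm [52.6  1.7 11.2]
w7 230 302.4 336.2 w 33.8 rel tcp mm [40.   1.5 11.1]
w7 260 302.7 335.3 w 32.57 rel tcp mm [26.2  1.4 10. ]
w7 290 302.5 334.8 w 32.37 rel tcp mm [13.6  1.3 13.2]
w7 320 303.3 333.3 w 30.07 rel tcp mm [-4.8  1.2  7.5]
```

```bash
python3 - <<'E'
from h import *
im=cv2.imread('pics/w7_full.png');g=im.mean(2)
for v in (100,110,120,126,140,160,180): print(v,np.round(g[v-1:v+2,260:385:3].mean(0)).astype(int).tolist())
E
```

```text
100 [179, 180, 184, 182, 180, 184, 184, 178, 107, 120, 128, 125, 129, 128, 129, 130, 130, 130, 131, 131, 131, 130, 131, 129, 129, 124, 186, 188, 184, 185, 186, 188, 192, 189, 190, 190, 190, 182, 134, 130, 130, 128]
110 [177, 177, 185, 182, 180, 183, 184, 181, 116, 120, 127, 126, 128, 129, 131, 130, 132, 131, 132, 133, 132, 132, 133, 132, 131, 121, 187, 187, 184, 185, 186, 189, 192, 188, 190, 191, 191, 176, 130, 127, 130, 130]
120 [179, 177, 183, 182, 180, 184, 184, 182, 123, 118, 128, 129, 130, 131, 130, 130, 132, 131, 131, 132, 133, 132, 133, 132, 130, 135, 187, 185, 185, 187, 187, 190, 192, 188, 189, 192, 189, 171, 130, 129, 130, 132]
126 [180, 180, 183, 185, 181, 185, 184, 182, 130, 117, 128, 130, 129, 129, 130, 129, 127, 128, 130, 128, 130, 131, 131, 130, 127, 137, 189, 186, 185, 187, 188, 191, 192, 189, 191, 191, 189, 166, 130, 131, 130, 131]
140 [179, 180, 183, 187, 183, 184, 187, 183, 142, 111, 129, 128, 129, 127, 128, 161, 159, 157, 160, 160, 163, 163, 158, 159, 159, 157, 148, 185, 185, 189, 189, 192, 193, 191, 190, 191, 189, 150, 131, 130, 133, 131]
160 [179, 181, 184, 188, 184, 184, 187, 186, 160, 103, 131, 132, 132, 132, 124, 160, 157, 119, 89, 98, 158, 161, 158, 160, 159, 155, 153, 186, 185, 189, 190, 196, 192, 191, 191, 192, 185, 137, 131, 131, 132, 131]
180 [178, 181, 181, 182, 182, 183, 186, 186, 171, 93, 127, 134, 132, 133, 124, 159, 156, 118, 91, 98, 157, 160, 158, 160, 158, 152, 163, 186, 187, 189, 192, 195, 192, 192, 193, 191, 172, 134, 130, 132, 132, 132]
```

{"op": "carry_out", "data": {"targets": [[[0,0,-1.2,0,0,0,0.8],[0,-0.3,-1.2,0,0,-0.6,0.8],[0,-0.3,-1.2,0,0,-0.6,0.8],[0,-0.3,-1.2,0,0,-0.6,0.8]]]}}

```text
t: 12.02
tcp_pos: [0.5382, 0.185, 0.067]
tool_rot: [1.0, 0.014, -0.0, -0.0]
force: [-1.5, -0.1, -1.9]
finger_gap: 0.141
gripper_force: 59.1
```

{"op": "carry_out", "data": {"targets": [[[0,0,0.4,0,0,0,0.8],[0,0,0.8,0,0,0,0.8],[0,0,1.0,0,0,0,0.8],[0,0,1.0,0,0,0,0.8]]]}}

```text
t: 12.35
tcp_pos: [0.5376, 0.1847, 0.056]
tool_rot: [1.0, 0.014, -0.001, 0.0]
force: [-0.2, -0.5, -0.9]
finger_gap: 0.138
gripper_force: 59.1
```

```bash
cat >> h.py <<'E'
def look(n):
    im=snap('wrist',n);g=im.astype(float).mean(2);S=cv2.cvtColor(im,cv2.COLOR_RGB2HSV)[...,1].astype(float)
    m=brass(im)&True; v=np.where(m[:,314:326].sum(1)>6)[0];print('tip row',v[:2])
    c=cams.camera_info('wrist');T=c['T'];tcp=manip.sense()['tcp_pos']
    for r in range(140,340,40):
        u=np.where(m[r,285:355])[0]
        if len(u)<2: continue
        a,b=u.min()+284.5,u.max()+285.5;a-=.8;b+=.0;Z=c['K'][0,0]*.014/(b-a)
        P=T[:3,:3]@(np.linalg.solve(c['K'],[(a+b)/2,r,1])*Z)+T[:3,3];print(r,'blade',a,b,'rel',((P-tcp)*1e3).round(1))
    for r in (100,115,126):
        p=g[r-1:r+2].mean(0);k=p>160
        l=np.where(k[260:305])[0];q=np.where(k[318:370])[0];print(r,'channel',l.max()+260.5 if len(l) else None,q.min()+317.5 if len(q) else None)
E
python3 - <<'E'
from h import *
go([.538,.185,.0495],1.2);look('w8')
E
```

```text
t 12.35 pos [0.5376 0.1847 0.056 ] yaw 1.61 tilt [-0.0021 -0.0003] F [-0.19 -0.49 -0.86] gap 0.138 | shift cm [ 0.04 -0.03  0.65] turn z 0.41 dist mm 6
tip row [130 131]
140 blade 301.7 337.5 rel [75.7  2.8  7.4]
180 blade 301.7 336.5 rel [60.3  2.6  8.5]
220 blade 302.7 335.5 rel [42.8  2.1  5.5]
260 blade 302.7 334.5 rel [24.9  1.8  6.7]
300 blade 303.7 332.5 rel [ 0.7  1.4 -1.7]
100 channel 293.5 347.5
115 channel 293.5 347.5
126 channel 293.5 346.5
```

Aligned: blade centre 319.6 px against channel centre 320.3 px. Next I lower it.

{"op": "carry_out", "data": {"targets": [[[0,0,0.3,0,0,0,0.8],[0,0,0.5,0,0,0,0.8],[0,0,0.5,0,0,0,0.8]]]}}

```text
t: 12.65
tcp_pos: [0.5381, 0.1847, 0.0516]
tool_rot: [1.0, 0.014, -0.0, 0.0]
force: [0.9, 0.6, -1.3]
finger_gap: 0.136
gripper_force: 59.1
```

{"op": "carry_out", "data": {"targets": [[[0,0,0.1,0,0,0,0.8],[0,0,0.1,0,0,0,0.8]]]}}

```text
t: 12.82
tcp_pos: [0.5384, 0.1848, 0.051]
tool_rot: [1.0, 0.014, -0.0, 0.0]
force: [0.5, -0.2, -1.8]
finger_gap: 0.135
gripper_force: 59.2
```

{"op": "carry_out", "data": {"targets": [[[0,0,0.1,0,0,0,0.8],[0,0,0.2,0,0,0,0.8],[0,0,0.2,0,0,0,0.8]]]}}

```text
t: 13.07
tcp_pos: [0.5386, 0.1848, 0.0496]
tool_rot: [1.0, 0.014, 0.0, -0.0]
force: [-0.7, -0.1, 4.8]
finger_gap: 0.141
gripper_force: 59.8
```

{"op": "carry_out", "data": {"targets": [[[0,0,0,0,0,0,2.6],[0,0,0,0,0,0,2.6],[0,0,0,0,0,0,2.6],[0,0,-2.5,0,0,0,2.6],[0,0,-5,0,0,0,2.6],[-3.6,0,-5,0,0,0,1.6],[-7.2,0,-5,0,0,0,1.6],[-7.2,0,-5,0,0,0,1.6],[-7.2,0,-5,0,0,0,1.6]]]}}

```text
t: 13.82
tcp_pos: [0.4632, 0.1827, 0.0989]
tool_rot: [1.0, 0.014, -0.002, 0.0]
force: [0.7, 0.9, -0.9]
finger_gap: 0.189
gripper_force: 0.0
```

```bash
python3 - <<'E'
from h import *
go([.4665,.1828,.0495],1.2)
im=snap('wrist','w9');m=brass(im)
for v in range(60,400,15):
    u=np.where(m[v,270:370])[0]
    if len(u)>4: print(v,u.min()+270,u.max()+270)
c=cams.camera_info('wrist')
print(proj('wrist',[[.618,.1855,.058],[.506,.183,.058],[.489,.183,.058]]).round(1))
E
```

```text
t 13.82 pos [0.4632 0.1827 0.0989] yaw 1.66 tilt [-0.0035 -0.0005] F [ 0.7   0.87 -0.95] gap 0.189 | shift cm [ 0.35 -0.    4.94] turn z 0.46 dist mm 50
60 306 331
75 306 331
90 306 331
105 306 331
120 306 331
135 306 330
150 306 330
165 307 330
180 295 342
195 290 347
210 293 343
225 313 322
[[324.6 -37.1]
 [322.4 203.8]
 [321.5 232.8]]
```

{"op": "carry_out", "data": {"targets": [[[0,0,2.5,0,0,0.4,1.6],[0,0,4.2,0,0,0.4,1.6],[0,0,4.8,0,0,0.4,1.6],[0,0,4.8,0,0,0.4,1.6]]]}}

```text
t: 14.2
tcp_pos: [0.467, 0.1826, 0.0496]
tool_rot: [1.0, 0.01, -0.001, 0.0]
force: [0.2, -0.0, 0.8]
finger_gap: 0.189
gripper_force: 0.0
```

```bash
python3 - <<'E'
from h import *
go([.48,.1828,.0495],1.2)
E
```

```text
t 14.2 pos [0.467  0.1826 0.0496] yaw 1.19 tilt [-0.0015 -0.0002] F [ 0.16 -0.02  0.8 ] gap 0.189 | shift cm [1.3  0.01 0.01] turn z -0.01 dist mm 13
```

{"op": "carry_out", "data": {"targets": [[[0.6,0,0,0,0,0,1.6],[1.0,0,0,0,0,0,1.6],[1.2,0,0,0,0,0,1.6],[1.4,0,0,0,0,0,1.6],[1.6,0,0,0,0,0,1.6],[1.8,0,0,0,0,0,1.6],[2.0,0,0,0,0,0,1.6],[2.2,0,0,0,0,0,1.6],[2.2,0,0,0,0,0,1.6]]]}}

```text
t: 14.95
tcp_pos: [0.4889, 0.1833, 0.0512]
tool_rot: [1.0, 0.011, 0.0, -0.0]
force: [-1.1, -0.0, 0.4]
finger_gap: 0.189
gripper_force: 0.6
```

```bash
cat >> h.py <<'E'
def bow(n):
    im=snap('wrist',n);m=brass(im);c=cams.camera_info('wrist')
    w=[(np.ptp(np.where(m[v,270:370])[0]) if m[v,270:370].sum()>4 else 0) for v in range(480)]
    ok=[v for v in range(480) if w[v]>30]
    if not ok: print('none');return
    # fit circle-wide row
    vm=int(np.mean([v for v in ok if w[v]>=max(w)-2]));u=np.where(m[vm,270:370])[0]+270
    b=unproj(c,((u.min()+u.max())/2,vm),.058);v=vm-80
    u2=np.where(m[v,270:370])[0]+270;p=unproj(c,((u2.min()+u2.max())/2,v),.058)
    print('bow px',vm,u.min(),u.max(),'world',b.round(4),'yaw',np.degrees(np.arctan2(p[1]-b[1],p[0]-b[0])).round(2))
E
python3 - <<'E'
from h import *
go([.489,.1831,.0495],1.2);bow('w10')
E
```

```text
t 14.95 pos [0.4889 0.1833 0.0512] yaw 1.21 tilt [0.0007 0.0001] F [-1.09 -0.03  0.35] gap 0.189 | shift cm [0.01 0.02 0.17] turn z 0.01 dist mm 2
bow px 258 282 355 world [0.5147 0.185  0.058 ] yaw 1.49
```

Contact with the bow; the tip is at about cradle x = 70 mm. I'll push in short steps from here.

{"op": "carry_out", "data": {"targets": [[[0.2,0,0.1,0,0,0,1.6],[0.4,0,0.1,0,0,0,1.6],[0.6,0,0.1,0,0,0,1.6],[0.6,0,0.1,0,0,0,1.6],[0.6,0,0.1,0,0,0,1.6]]]}}

```text
t: 15.42
tcp_pos: [0.495, 0.1834, 0.05]
tool_rot: [1.0, 0.011, 0.001, -0.0]
force: [-0.4, 0.1, -0.7]
finger_gap: 0.184
gripper_force: 0.2
```

{"op": "carry_out", "data": {"targets": [[[0.1,0,0,0,0,0,1.6],[0.2,0,0,0,0,0,1.6],[0.3,0,0,0,0,0,1.6],[0.4,0,0,0,0,0,1.6],[0.4,0,0,0,0,0,1.6]]]}}

```text
t: 15.83
tcp_pos: [0.4987, 0.1834, 0.05]
tool_rot: [1.0, 0.011, 0.0, -0.0]
force: [-0.8, 0.4, 1.0]
finger_gap: 0.188
gripper_force: 0.4
```

```bash
python3 - <<'E'
from h import *
f=[]
for i in range(3): f.append(manip.sense()['force'].round(2));bow(f'v{i}')
print(f);go([.489,.1831,.0495],1.2)
E
```

```text
bow px 258 282 355 world [0.525  0.1852 0.058 ] yaw 1.49
bow px 258 282 355 world [0.525  0.1852 0.058 ] yaw 1.5
bow px 258 282 355 world [0.525  0.1852 0.058 ] yaw 1.5
[array([-0.75,  0.35,  1.02]), array([-0.51, -0.11, -0.24]), array([-0.63, -1.46,  1.17])]
t 15.98 pos [0.4986 0.1834 0.0501] yaw 1.21 tilt [0.0005 0.0001] F [0.04 0.37 0.32] gap 0.186 | shift cm [-0.96  0.01  0.06] turn z 0.01 dist mm 10
```

{"op": "carry_out", "data": {"targets": [[[0.1,0,0,0,0,0,1.6],[0.2,0,0,0,0,0,1.6],[0.3,0,0,0,0,0,1.6],[0.4,0,0,0,0,0,1.6],[0.4,0,0,0,0,0,1.6]]]}}

```text
t: 16.4
tcp_pos: [0.5013, 0.1834, 0.0499]
tool_rot: [1.0, 0.011, -0.001, 0.0]
force: [-4.1, 0.2, 1.1]
finger_gap: 0.186
gripper_force: 1.8
```

```bash
cat >> h.py <<'E'
def fx(n=6):
    f=[]
    for i in range(n): f.append(manip.sense()['force']);cams.snapshot('side')
    s=manip.sense();print('t',s['t'],'F',np.mean(f,0).round(2),'sd',np.std(f,0).round(2),'pos',s['tcp_pos'].round(4))
E
python3 -c "
from h import *
fx()"
```

```text
t 16.7 F [-4.   -0.01  1.24] sd [0.39 0.87 0.37] pos [0.5019 0.1835 0.0499]
```

The stop is felt: 4 N total, of which about 1 N is sliding friction. I'll go on gently.

{"op": "carry_out", "data": {"targets": [[[0.1,0,0,0,0,0,1.6],[0.2,0,0,0,0,0,1.6],[0.2,0,0,0,0,0,1.6],[0.2,0,0,0,0,0,1.6]]]}}

```text
t: 17.03
tcp_pos: [0.5035, 0.1835, 0.0499]
tool_rot: [1.0, 0.011, -0.001, 0.0]
force: [-6.2, -0.2, 1.3]
finger_gap: 0.183
gripper_force: 2.4
```

```bash
python3 -c "
from h import *
fx()"
```

```text
t 17.3333 F [-5.26  0.05  1.45] sd [0.57 0.4  0.54] pos [0.5034 0.1835 0.0499]
```

{"op": "carry_out", "data": {"targets": [[[0.1,0,0,0,0,0,1.6],[0.1,0,0,0,0,0,1.6],[0.1,0,0,0,0,0,1.6],[0.1,0,0,0,0,0,1.6]]]}}

```text
t: 17.67
tcp_pos: [0.504, 0.1835, 0.0498]
tool_rot: [1.0, 0.011, -0.002, 0.0]
force: [-5.8, 0.1, 2.1]
finger_gap: 0.19
gripper_force: 2.6
```

```bash
python3 -c "
from h import *
fx();bow('z0')"
```

```text
t 17.9667 F [-5.5  -0.18  2.32] sd [0.2  0.33 0.59] pos [0.504  0.1835 0.0499]
bow px 260 282 355 world [0.5296 0.1852 0.058 ] yaw 1.5
```

Held at about 5 N. Next I back off slowly and withdraw.

{"op": "carry_out", "data": {"targets": [[[-0.1,0,0,0,0,0,1.6],[-0.2,0,0,0,0,0,1.6],[-0.3,0,0,0,0,0,1.6],[-0.5,0,0,0,0,0,1.6],[-0.8,0,0,0,0,0,1.6],[-1.5,0,0,0,0,0,1.6],[-2.0,0,0,0,0,0,1.6],[-2.0,0,-2,0,0,0,1.6],[-2.0,0,-5,0,0,0,1.6],[-2.0,0,-5,0,0,0,1.6]]]}}

```text
t: 18.85
tcp_pos: [0.4883, 0.1838, 0.104]
tool_rot: [1.0, 0.011, 0.005, -0.001]
force: [0.4, -0.1, 0.2]
finger_gap: 0.185
gripper_force: 0.0
```

```bash
python3 -c "
from h import *
fx(2);bow('z1');im=snap('side','z2')
h=cv2.cvtColor(im,cv2.COLOR_RGB2HSV);d0=cv2.cvtColor(cv2.imread('pics/d0_full.png')[:,:,::-1],cv2.COLOR_RGB2HSV)
k=(slice(150,240),slice(410,460));print('glue diff',np.abs(im[k].astype(int)-cv2.imread('pics/d0_full.png')[:,:,::-1][k]).mean())
m=(im.max(2)<60);m2=m[280:360,385:450];ys,xs=np.where(m2);print('heel dark px',len(xs),xs.mean()+385,ys.mean()+280, proj('side',[[.637,-.2,.03]]))"
```

```text
t 18.95 F [ 0.45  0.07 -0.01] sd [0.03 0.17 0.22] pos [0.4864 0.1834 0.1013]
bow px 205 291 346 world [0.5244 0.1852 0.058 ] yaw 1.17
glue diff 1.387851851851852
heel dark px 1024 413.09375 313.263671875 [[413.91163163 316.49138919]]
```

```bash
python3 -c "
from h import *
print(sign_off())"
```

```text
the job is handed in; nothing more can be done
None
```

I loaded the brass blank flat in the channel, pressed it to about 5 N on the stop, released it and handed the job in at about 19 s of the 72 s; the final stop contact was inferred from the spring and friction figures rather than measured, and the black heel was left tilted against the bin's +x wall, with its origin inside the bin.

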